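Load a mounted specimen and index the hardness tester's stage under the lens

TASK

Set the mounted specimen with the ring-shaped section, polished face up, in the round recess of the hardness tester's stage where the stage now stands, clear of the head. Then squeeze the latch lever of the stage's grip against its fixed post, slide the stage one notch along so that the specimen comes under the lens, and let the latch drop fully into that notch; do not run on towards the indenter. Do not knock the tester's head, and leave the other specimen and the reference block where they are.

Things in the scene. Friction and masses are not known exactly. Their poses are not given: they have to be found in the camera images.
- tester: bench hardness tester, grey with a white head, fixed. Origin on the desk straight below the lens; x from the operator's side to its column, y to its left along the slide, z up. Base x -95 to +115, y -110 to +180, 22 mm high. A steel index strip along the front of the slide has three notches, marked by one, two, three dots: loading station y +120, lens y 0, indenter y -50 mm
- head: tester's head, axes and origin of the tester: box overhanging the slide, x -60 to +108, y -85 to +37, z 135 to 219 mm (camera on it to 280 mm); lens and thin indenter hang below it. A gripper pointing straight down on the stage's grip strikes it on reaching the lens station; one tilted back to the operator by about 30 degrees, as the grip leans, stays clear
- lens (a point): lower end of the lens (nose radius 6 mm, barrel 17 mm), 84 mm above the desk; at tester x 0, y 0
- stage (a joint): stage's travel along tester -y (to the right), m: 0 loading notch (start, latched), 0.120 lens notch, 0.170 indenter notch (end). Play in a notch 1.6 mm each way; let go up to 3 mm off, the tooth still slips in. Slide friction 2 N; the latch spring may push it back a few mm as the jaws open. Locked while the latch tooth is in a notch; then only squeezing frees it
- latch (a joint): latch lever's angle, rad: 0 tooth fully down in a notch; 0.27 squeezed to its stop (lever then parallel to the post), tooth clear of the strip above 0.24. Above 0.2 when let go between notches, the tooth standing on the strip. Spring 5 to 8 N at the pad, plus friction there: grip with 15 to 25 N
- recess (a point): centre of the floor of the stage's round recess, travels with the stage, axes of the tester. Recess 34 mm across, 4 mm deep; floor 50 mm above the desk; in a steel plate 62 x 66 mm (x, y), top 54 mm above the desk
- grip (a point): point to squeeze, midway between the squeezed halves of the stage's grip: 79 mm before the recess (tester -x), 72 mm above the desk; axes of the tester. Grip leans 30 deg to the operator: it rises along (-0.5, 0, 0.866), root 35 mm below and top 10 mm above this point. Squeeze along tester y: black post +17 mm, steel lever -25 mm (-17 squeezed). Keep fingertips 13 mm or more above the root
- latch_pad (a point): middle of the latch lever's outer, grooved face (looks to tester -y); lever and post are 18 and 22 mm wide, 5 and 7 mm thick
- specimen_centre (a point): centre (half-way up) of the specimen to test: black moulded puck, diameter 30 mm, height 16 mm, ring-shaped metal section in its upper face. Seated, it stands 12 mm proud of the stage's plate
- other_centre (a point): centre (half-way up) of the other specimen, to be left alone: black puck, same diameter, height 18 mm, T-shaped metal section
- ref_block: steel hardness reference block, diameter 50 mm, height 12 mm, in front of the tester; origin under its centre. To be left alone

How it is judged:
On the way, in this order (a step that is already met when the one before it is completed fails the run):
1. the specimen lies released in the stage's recess, at the loading station (horizontal distance between specimen_centre and recess below 0.0032 m and z of specimen_centre in the frame of recess below 0.0095 m and angle between specimen_centre's own z axis and vertical below 0.06 rad and contact force between the fingers and specimen below 0.1 N and value of joint stage below 0.01 m), for 0.2 s.
2. the stage is on its way with the latch squeezed (value of joint latch above 0.15 rad and value of joint stage above 0.02 m), for 0.05 s.
At the end, for the whole second after the job is handed in: Stage within 3 mm of the lens notch, latch down (below 0.04 rad); ring-section specimen at rest, flat on the recess floor (within 3.2 mm of its centre, 0.06 rad) and within 6.5 mm of the lens axis; other specimen and reference block within 15 mm of their places (value of joint stage between 0.117 and 0.123 m and value of joint latch below 0.04 rad and horizontal distance between specimen_centre and recess below 0.0032 m and z of specimen_centre in the frame of recess below 0.0095 m and angle between specimen_centre's own z axis and vertical below 0.06 rad and horizontal distance between specimen_centre and lens below 0.0065 m and linear speed of specimen below 0.01 m/s and distance of each of other_centre, ref_block from where it was at the start of the episode below 0.015 m); the robot touches nothing.
It fails at once if the stage is run on past the lens notch towards the indenter (joint above 0.135 m) (value of joint stage above 0.135 m).
It fails at once if the tester's head, lens or indenter is knocked (more than 5 N) (contact force between head and anything else above 5 N).
It fails at once if the specimen is turned over or dropped on its edge (tilted more than 0.8 rad) (angle between specimen_centre's own z axis and vertical above 0.8 rad).
It fails at once if the other specimen or the reference block is moved (more than 15 mm) (distance of any of other_centre, ref_block from where it was at the start of the episode above 0.015 m).
It also fails if it takes over 58 s, if anything falls off the work surface, if the arm or the gripper's body presses on something with over 40 N, if the wrist force passes 120 N, or if a joint passes its speed limit or range.

ROBOT

A 6-joint arm with a two-finger parallel gripper is mounted at the origin on a cart in front of the work surface, level with it; the furniture and walls round the work are solid. World frame = base frame: x ahead of the robot, y to its left, z up, the work surface at z = 0. Lengths are in m, angles in rad, forces in N, time in s.
With the tool pointing down it reaches from about 0.3 to 0.85 m from the base axis. Payload 4.2 kg.
Tool frame: the origin (TCP) lies at the very end of the fingers, on their centre line; the grasp point (between the pads) lies 19 mm behind it (robot.grip_point_offset is the distance from the TCP to the grasp point, in m); z points along the fingers, y is the direction in which the jaws open and shut (so a half turn about z gives the same grasp; the last joint's range is limited). The gripper opens to 91 mm and grips with 3 to 60 N. Pads are 32 mm wide; open, the fingers measure 118 mm over their backs; the gripper's body (76 mm by 178 mm) begins 60 mm behind the grasp point.
Start: joints at [-1.367, 0.32, 1.565, -0, 1.257, -0.02], TCP at [0.128, -0.561, 0.214] pointing down, gripper open.
Joint ranges: [-3.11, 3.11], [-0.84, 2.01], [0.21, 2.61], [-1.34, 4.49], [0.05, 2.63], [-2.56, 2.56]. Speed limits (rad/s): [2.57, 2.57, 3.14, 3.14, 3.14, 3.14].

INTERFACE

Orientations are given as a rotation vector (axis times angle).
In Python, from plant import robot gives the robot as it stands.
- The arm moves only by the tool arm_command, never from a script. Its argument "series" is a list that holds one entry, the list of rows, each a list of 5 numbers: the finger opening in m, from 0 to 0.0912, then the shift along the tool's x, y, z in m, then the turn about the tool's z in degrees. A call has 1 to 12 rows; each row shifts and turns the commanded pose from where the row before left it, along the tool's axes as they then stand; what a row does not reach is not made up. A row lasts 1/12 s, in which the tool goes at most 41.7 mm and 7.16 degrees, less where a joint would pass 70% of its speed; a pose out of reach is approached as far as the arm can. A call is refused whole if a number of a shift passes 0.0417 or a number of a turn 7.16, either way. A call with a gripper value outside its range is refused whole. The fingers move at their own pace and stop on an object; "squeeze" is the grip in N (left out, the last holds). Time passes only in rows, so rows that do not move let the fingers close. It gives the time, the measured TCP pose, the force and the opening at its end, in the units of the state.
- robot.sense(): the state, without advancing time (a new reading comes with each control period).
- robot.capture(name): name is "scene" or "top"; returns a dict with "pixels" (400x640x3 uint8, blue, green, red), "z_map" (400x640 float32, m along the optical axis (not along the pixel's ray), 0 where there is no reading), "intrinsics" (3x3 intrinsics, pixels), "T" (4x4, takes a point from camera to world coordinates). Camera axes: x right, y up, looking along -z (the intrinsics and any distortion apply to the point x, -y, -z); pixel columns grow to the right and rows downward; lengths in m; the calibration is good to about 2 mm. A picture is of the moment at which its call begins.
- robot.hand_in(): hands the job in, once; it reports no verdict.
The state is a dict: "t": time; "joints": joint angles; "qvel": joint speeds; "joint_efforts": joint torques, N m; "tool_pos": TCP position; "tool_rot": TCP orientation; "force": force on the tool from outside, world axes, zero at the start; "ft_torque": the same for the moment, N m; "width": finger opening in m.
Only numpy, scipy, OpenCV 4.12 (cv2) and the standard library are available. Lean on these libraries where they do the work, as an engineer would, in place of code of your own. Each camera call takes 0.05 s, during which the arm holds its last target. There are 200 camera calls.

## Working session

There is one attempt and no reset: what is moved stays moved. The work goes in short steps, Python scripts to look and compute and a tool call to move; the robot and the scene stay as the last step left them, time stands still between calls to the robot, and variables do not carry over. Pictures are saved under pics/ and viewed, about 8 in all and at most 12, crops included, and the job is handed in when it is done.

Besides the shell and the picture viewer there is one more tool, called after ">>>" in YAML: its name, and indented under it one key for each argument. arm_command: Moves the arm, as the interface text tells. Its arguments: {"type":"object","properties":{"series":{"type":"array","items":{"type":"array","items":{"type":"array","items":{"type":"number"}}}},"squeeze":{"type":"number"}},"required":["series"]}

```bash
ls; mkdir -p pics; python3 - <<'E'
from plant import robot
import cv2,numpy as np
for n in("scene","top"):
    c=robot.capture(n); cv2.imwrite(f"pics/{n}0.png",c["pixels"]); np.savez(f"{n}0.npz",**c)
    print(n,c["intrinsics"].tolist(),np.round(c["T"],4).tolist(),[k for k in c])
s=robot.sense();print({k:np.round(v,3).tolist() for k,v in s.items()})
E
```

```text
pics
scene [[452.1157370518057, 0.0, 316.3772145332913], [0.0, 452.1157370518057, 200.28463594526755], [0.0, 0.0, 1.0]] [[-0.6842, 0.5588, -0.4687, -0.0112], [-0.7292, -0.5116, 0.4545, 0.5533], [0.0141, 0.6527, 0.7575, 0.9087], [0.0, 0.0, 0.0, 1.0]] ['pixels', 'z_map', 'intrinsics', 'T']
top [[497.71241497985625, 0.0, 324.7698992988015], [0.0, 497.71241497985625, 197.62551693643923], [0.0, 0.0, 1.0]] [[0.026, 0.9917, -0.1263, 0.3375], [-0.9996, 0.0274, 0.0099, 0.0532], [0.0133, 0.1259, 0.9919, 1.2002], [0.0, 0.0, 0.0, 1.0]] ['pixels', 'z_map', 'intrinsics', 'T']
{'t': 0.1, 'joints': [-1.367, 0.32, 1.566, -0.0, 1.257, -0.02], 'qvel': [0.001, -0.002, -0.004, -0.001, 0.001, 0.001], 'joint_efforts': [0.0, -41.333, -23.251, 0.073, 0.042, -0.0], 'tool_pos': [0.127, -0.56, 0.213], 'tool_rot': [-3.12, -0.351, 0.0], 'force': [0.789, -0.247, 0.4], 'ft_torque': [-0.009, 0.042, -0.001], 'width': 0.091}
```

View pics/scene0.png

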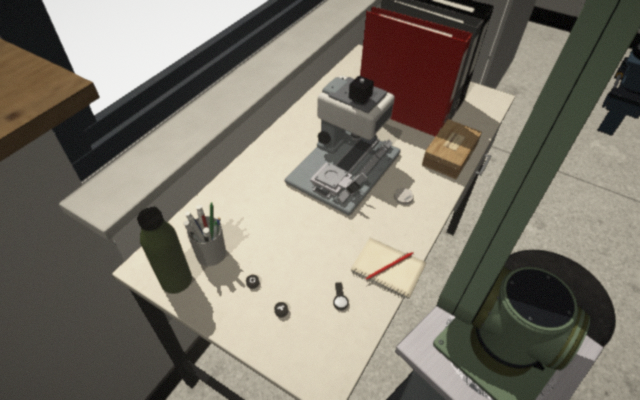

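View pics/top0.png

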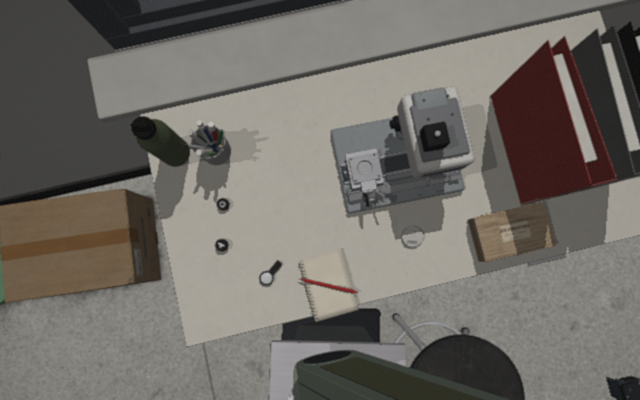

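Scene: two pucks (top ~(223,204) and ~(222,245)), tester around (405,150), plate near (365,168), and the reference block at (413,237). I'll zoom in on both areas.

```bash
cat > h.py <<'E'
import numpy as np,cv2
def ray(c,u,v):
    K=c["intrinsics"];T=c["T"]
    d=np.array([(u-K[0,2])/K[0,0],-(v-K[1,2])/K[1,1],-1.])
    return T[:3,3],T[:3,:3]@d
def plane(c,u,v,z):
    o,d=ray(c,u,v);return o+d*(z-o[2])/d[2]
def cloud(c):
    v,u=np.mgrid[:400,:640];K=c["intrinsics"];z=c["z_map"]
    P=np.stack([(u-K[0,2])/K[0,0]*z,-(v-K[1,2])/K[1,1]*z,-z],-1)
    return P@c["T"][:3,:3].T+c["T"][:3,3]
def proj(c,p):
    q=c["T"][:3,:3].T@(np.asarray(p)-c["T"][:3,3]);K=c["intrinsics"]
    return K[0,0]*q[0]/-q[2]+K[0,2],K[1,1]*q[1]/q[2]+K[1,2]
E
python3 - <<'E'
from h import *
c=dict(np.load("top0.npz"));s=dict(np.load("scene0.npz"))
I=c["pixels"];J=s["pixels"]
R=lambda a,f:cv2.resize(a,None,fx=f,fy=f,interpolation=cv2.INTER_CUBIC)
a=R(I[110:220,325:475],4)          # 600x440
b=np.hstack([R(I[190:260,200:245],4),R(J[265:325,235:300],4)[:280] if 0 else cv2.copyMakeBorder(R(J[265:325,235:300],4),0,40,0,0,0)])
cv2.imwrite("pics/t1.png",a);cv2.imwrite("pics/p1.png",b)
P=cloud(c)
for n,C in(("top",c),("sc",s)):
    P=cloud(C);g=C["pixels"].max(2)
    m=((g<75)&(P[...,2]>0.006)&(P[...,2]<0.03)&(C["z_map"]>0)).astype(np.uint8)
    k,l,st,ce=cv2.connectedComponentsWithStats(m)
    for i in range(1,k):
        if 30<st[i,4]<500: print(n,st[i],ce[i].round(1),np.median(P[l==i],0).round(4),plane(C,*ce[i],.016).round(4))
E
```

```text
top [491  94  34 111 469] [507.7 149.9] [ 0.6169 -0.4012  0.018 ] [ 0.618  -0.4019  0.016 ]
top [  0 102  95  25 388] [ 46.3 113.9] [0.6745 0.7223 0.0183] [0.6748 0.7239 0.016 ]
top [385 133  21  22 246] [394.4 144. ] [ 0.6238 -0.1231  0.0219] [ 0.6247 -0.1249  0.016 ]
top [210 146  20  19  55] [222. 159.] [0.5702 0.289  0.0188] [0.5753 0.2919 0.016 ]
top [167 148  23  18  83] [181.5 159.4] [0.5681 0.385  0.0179] [0.5717 0.3893 0.016 ]
top [384 171  29  11 145] [398.3 175.9] [ 0.5449 -0.1357  0.0231] [ 0.5461 -0.1348  0.016 ]
top [346 193  32  19 128] [364.1 203.6] [ 0.4776 -0.0529  0.0212] [ 0.4764 -0.0532  0.016 ]
top [217 199  12  11  71] [222.8 203.8] [0.4669 0.2833 0.0153] [0.4666 0.2844 0.016 ]
top [468 220  14  42 128] [474.7 240.9] [ 0.3927 -0.3179  0.019 ] [ 0.3943 -0.3183  0.016 ]
top [216 239  12  12  92] [221.6 244.9] [0.3686 0.2812 0.0173] [0.3689 0.2823 0.016 ]
top [268 261  14  13  75] [274.7 267.4] [0.3182 0.155  0.0099] [0.3196 0.1549 0.016 ]
top [293 380   9  20 101] [296.5 391.3] [0.0383 0.0941 0.0121] [0.0407 0.0943 0.016 ]
sc [473   0  24   8  45] [485.6   2.2] [
[... 327 characters left out ...]
[367 148  24  27  73] [378.8 160.7] [ 0.5268 -0.2142  0.0209] [ 0.5298 -0.2137  0.016 ]
sc [381 157  15  18  44] [387.9 164.3] [ 0.5016 -0.2256  0.0179] [ 0.5028 -0.2217  0.016 ]
sc [431 161  28  16 128] [444.8 169. ] [ 0.3804 -0.3213  0.0195] [ 0.3832 -0.3252  0.016 ]
sc [360 180  11   7  35] [365.2 182.9] [ 0.4948 -0.1197  0.0208] [ 0.4972 -0.122   0.016 ]
sc [162 273  30  20 180] [178.8 285.6] [0.5611 0.4176 0.0183] [0.5653 0.4162 0.016 ]
sc [247 276  12  12  64] [252.5 282.5] [0.4594 0.2922 0.0148] [0.4602 0.2907 0.016 ]
sc [336 284   7  12  60] [338.8 289.4] [0.3183 0.1573 0.0092] [0.3159 0.1603 0.016 ]
sc [275 304  13  13  74] [281.6 311.5] [0.3611 0.2903 0.0166] [0.3616 0.2885 0.016 ]
```

View pics/t1.png

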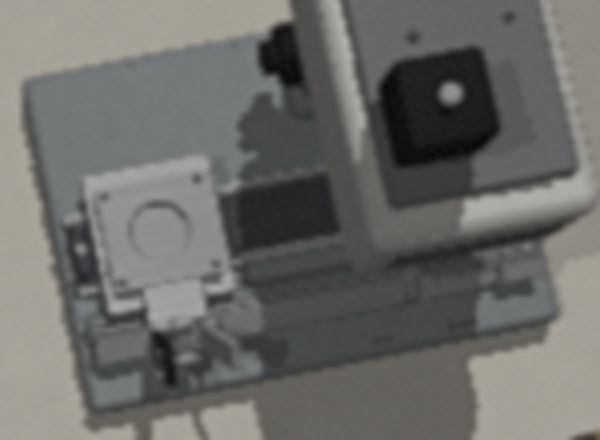

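View pics/p1.png

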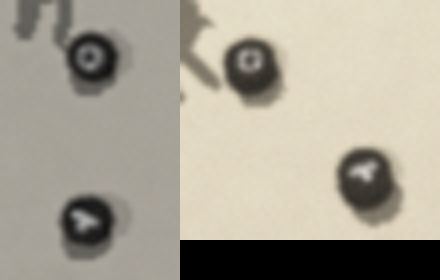

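Ring puck is the far one (top px ~(222.5,204.2), scene ~(252.5,280)); T puck is the near one. Recess is at top px ~(365,167.5), with the grip at ~(368,198). Next I'll measure both views.

```bash
python3 - <<'E'
from h import *
for n,r in(("top",(222,204)),("scene",(252,280))):
    C=dict(np.load(n+"0.npz"));P=cloud(C);Z=P[...,2];g=C["pixels"].max(2).astype(int)
    # ring: bright px within 4 px 
    v,u=np.mgrid[:400,:640]
    m=(np.hypot(u-r[0],v-r[1])<4.6); w=np.clip(g-60,0,None)*m
    uu,vv=(u*w).sum()/w.sum(),(v*w).sum()/w.sum()
    print(n,"ring px",uu,vv,plane(C,uu,vv,.016).round(4))
    near=(P[...,0]>.35)&(P[...,0]<.8)&(abs(P[...,1]+.12)<.25)&(C["z_map"]>0)
    for nm,lo,hi in(("plate",.050,.058),("base",.018,.026)):
        mm=(near&(Z>lo)&(Z<hi)).astype(np.uint8)
        k,l,st,ce=cv2.connectedComponentsWithStats(mm); i=1+st[1:,4].argmax()
        Q=P[l==i]; 
        rc=cv2.minAreaRect((Q[:,:2]*1000).astype(np.float32)); print(nm,len(Q),Q.mean(0).round(4),rc,np.median(Q[:,2]), cv2.boxPoints(rc).round(1).tolist())
    mm=near&(Z>.21)&(Z<.226); Q=P[mm]; 
    if len(Q): print("headtop",len(Q),cv2.minAreaRect((Q[:,:2]*1000).astype(np.float32)),np.median(Q[:,2]))
C=dict(np.load("top0.npz"));print("recess top",plane(C,365,167.5,.054))
s=dict(np.load("scene0.npz"));J=s["pixels"]
cv2.imwrite("pics/s1.png",cv2.resize(J[120:220,280:410],None,fx=6,fy=6,interpolation=cv2.INTER_CUBIC))
E
```

```text
top ring px 222.09333333333333 203.89333333333335 [0.4663 0.2861 0.016 ]
plate 1005 [ 0.4076 -0.3422  0.0537] ((405.11663818359375, -347.4950256347656), (105.60562896728516, 66.49417877197266), 12.434065818786621) 0.05366234970355621 [[346.3999938964844, -326.3999938964844], [360.70001220703125, -391.29998779296875], [463.79998779296875, -368.6000061035156], [449.5, -303.70001220703125]]
base 3101 [ 0.5788 -0.0894  0.0217] ((586.0586547851562, -129.1111297607422), (209.34725952148438, 287.776123046875), 12.993213653564453) 0.021665821854655487 [[451.70001220703125, -12.399999618530273], [516.4000244140625, -292.79998779296875], [720.4000244140625, -245.8000030517578], [655.7000122070312, 34.599998474121094]]
headtop 3151 ((645.336181640625, -144.63870239257812), (248.4271697998047, 487.35919189453125), 15.001523971557617) 0.2182533117533879
scene ring px 251.926159554731 279.56363636363636 [0.4671 0.2869 0.016 ]
plate 506 [ 0.4053 -0.3418  0.0529] ((403.8377685546875, -342.1736755371094), (108.29798889160156, 67.5179214477539), 7.109145641326904) 0.05287427890964819 [[345.8999938964844, -315.3999938964844], [354.29998779296875, -382.3999938964844], [461.70001220703125, -369.0], [453.3999938964844, -302.0]]
base 2145 [ 0.5754 -0.0941  0.021 ] ((584.3919677734375, -128.67852783203125), (209.02627563476562, 289.4044189453125), 13.353256225585938) 0.02093823492219926 [[449.29998779296875, -12.0], [516.0999755859375, -293.6000061035156], [719.5, -245.3000030517578], [652.7000122070312, 36.20000076293945]]
headtop 1173 ((645.1489868164062, -142.482666015625), (247.91175842285156, 497.1406555175781), 14.610308647155762) 0.21756749800998643
recess top [ 0.55708683 -0.0506125   0.054     ]
```

View pics/s1.png

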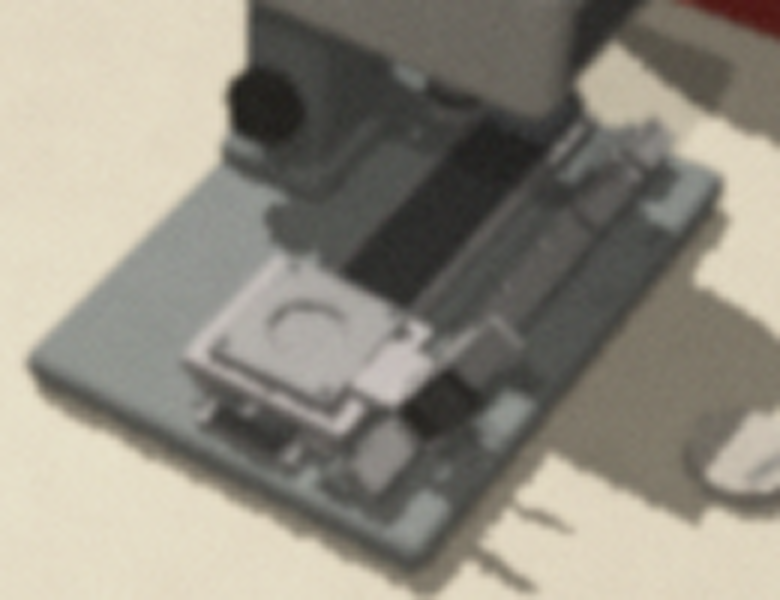

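Ring puck ≈ (0.4667, 0.2865); the two views agree to 1 mm. Base yaw is ≈ 13.1°, and its size matches 210×290. The recess is ≈ (0.556, -0.049). The moves can't tilt the tool, so I'll have to squeeze straight down with the tool offset towards the operator (body clear of x -60). I'll check the nearby obstacles first.

```bash
cat >> h.py <<'E'
from scipy.spatial.transform import Rotation as Ro
YAW=np.radians(13.15);TX=np.array([np.cos(YAW),np.sin(YAW),0]);TY=np.array([-np.sin(YAW),np.cos(YAW),0])
O=np.array([.5834,-.1653,0])
tw=lambda x,y,z:O+TX*x+TY*y+np.array([0,0,z])   # tester -> world
wt=lambda p:np.stack([(np.asarray(p)-O)@TX,(np.asarray(p)-O)@TY,np.asarray(p)[...,2]],-1)
def go(target):
    from plant import robot
    s=robot.sense();R=Ro.from_rotvec(s["tool_rot"]).as_matrix()
    print("t",round(s["t"],2),"tcp",np.round(s["tool_pos"],4),"yaw x",np.degrees(np.arctan2(R[1,0],R[0,0])).round(2),"tilt",np.degrees(np.arccos(-R[2,2])).round(2),"q",np.round(s["joints"],2),"w",round(s["width"],4),"F",np.round(s["force"],1))
    print("tool shift mm",(R.T@(np.asarray(target)-s["tool_pos"])*1000).round(1))
E
python3 - <<'E'
from h import *
for n,rc in(("top",(365,167.5)),("scene",(330.8,175.8))):
    C=dict(np.load(n+"0.npz"));P=cloud(C);ok=C["z_map"]>0;Q=wt(P)
    print(n,"recess in tester",wt(plane(C,*rc,.054)).round(4))
    m=ok&(abs(P[...,2]-.054)<.006)&(abs(Q[...,0])<.033)&(abs(Q[...,1]-.12)<.038)
    print(" plate",len(Q[m]),cv2.minAreaRect((Q[m][:,:2]*1000).astype(np.float32)),np.percentile(Q[m],[1,99],axis=0).round(4).tolist())
    m=ok&(Q[...,1]>.038)&(Q[...,1]<.2)&(Q[...,2]>.06)&(Q[...,0]>-.1)&(Q[...,0]<.12)
    print(" above stage side",len(Q[m]),Q[m].min(0).round(3),Q[m].max(0).round(3))
    m=ok&(Q[...,0]<-.05)&(Q[...,0]>-.1)&(Q[...,1]>.06)&(Q[...,1]<.17)&(Q[...,2]>.06)
    print(" grip",len(Q[m]),Q[m].min(0).round(3),Q[m].max(0).round(3))
    m=ok&(abs(P[...,0]-.57)<.15)&(abs(P[...,1]-.31)<.06)&(P[...,2]>.03)
    print(" cup",P[m].min(0).round(3),P[m].max(0).round(3))
from plant import robot
go([.4667,.2865,.12])
E
```

```text
top recess in tester [0.0005 0.1177 0.054 ]
 plate 745 ((-0.057849884033203125, 119.79208374023438), (65.41766357421875, 73.41378784179688), 0.1733063906431198) [[-0.0319, 0.0861, 0.0481], [0.0321, 0.1522, 0.0584]]
 above stage side 141 [-0.091  0.038  0.06 ] [0.095 0.138 0.089]
 grip 109 [-0.091  0.093  0.06 ] [-0.056  0.138  0.089]
 cup [0.559 0.25  0.03 ] [0.72  0.37  0.253]
scene recess in tester [-0.0015  0.1235  0.054 ]
 plate 445 ((-0.18231201171875, 119.16067504882812), (64.73809051513672, 71.02325439453125), 1.0109412670135498) [[-0.0315, 0.0856, 0.0482], [0.0316, 0.1535, 0.0565]]
 above stage side 181 [-0.092  0.038  0.06 ] [0.093 0.139 0.201]
 grip 136 [-0.092  0.091  0.06 ] [-0.062  0.139  0.087]
 cup [0.557 0.25  0.03 ] [0.72  0.37  0.251]
t 0.1 tcp [ 0.1275 -0.5602  0.2132] yaw x 12.82 tilt 0.09 q [-1.37  0.32  1.57 -0.    1.26 -0.02] w 0.0913 F [ 0.8 -0.2  0.4]
tool shift mm [ 518.6 -750.2   94.4]
```

>>> arm_command:
  series:
    - [[0.06, 0.02, -0.0288, 0, 0], [0.06, 0.02, -0.0288, 0, 0], [0.06, 0.02, -0.0288, 0, 0], [0.06, 0.02, -0.0288, 0, 0], [0.06, 0.02, -0.0288, 0, 0], [0.06, 0.02, -0.0288, 0, 0], [0.06, 0.02, -0.0288, 0, 0], [0.06, 0.02, -0.0288, 0, 0], [0.06, 0.02, -0.0288, 0, 0], [0.06, 0.02, -0.0288, 0, 0], [0.06, 0.02, -0.0288, 0, 0], [0.06, 0.02, -0.0288, 0, 0]]

```text
t: 1.1
tool_pos: [0.2848, -0.1687, 0.2138]
tool_rot: [3.122, 0.35, 0.0]
force: [0.5, -0.3, 0.6]
width: 0.0597
```

>>> arm_command:
  series:
    - [[0.06, 0.02, -0.0288, 0, 0], [0.06, 0.02, -0.0288, 0, 0], [0.06, 0.02, -0.0288, 0, 0], [0.06, 0.02, -0.0288, 0, 0], [0.06, 0.02, -0.0288, 0, 0], [0.06, 0.02, -0.0288, 0, 0], [0.06, 0.02, -0.0288, 0, 0], [0.06, 0.02, -0.0288, 0, 0], [0.06, 0.02, -0.0288, 0, 0], [0.06, 0.02, -0.0288, 0, 0], [0.06, 0.02, -0.0288, 0, 0], [0.06, 0.02, -0.0288, 0, 0]]

```text
t: 2.1
tool_pos: [0.4422, 0.2216, 0.2135]
tool_rot: [3.121, 0.352, -0.001]
force: [1.0, -0.2, -0.1]
width: 0.0602
```

>>> arm_command:
  series:
    - [[0.06, 0.02, -0.0288, 0.01, 0], [0.06, 0.018, -0.0288, 0.02, 0], [0.06, 0, 0, 0.03, 0], [0.06, 0, 0, 0.03, 0], [0.06, 0, 0, 0, 0], [0.06, 0, 0, 0, 0], [0.06, 0, 0, 0, 0]]

```text
t: 2.68
tool_pos: [0.4673, 0.2846, 0.1253]
tool_rot: [-3.121, -0.35, -0.003]
force: [-0.5, -0.3, 0.3]
width: 0.0604
```

```bash
python3 - <<'E'
from h import *
go([.4667,.2865,.005])
E
```

```text
t 2.68 tcp [0.4673 0.2846 0.1253] yaw x 12.8 tilt 0.11 q [ 0.53  0.35  1.76 -0.    1.03  1.87] w 0.0604 F [-0.5 -0.3  0.3]
tool shift mm [ -0.4  -1.9 120.3]
```

>>> arm_command:
  series:
    - [[0.06, -0.0004, -0.0019, 0.03, 0], [0.06, 0, 0, 0.03, 0], [0.06, 0, 0, 0.025, 0], [0.06, 0, 0, 0.02, 0], [0.06, 0, 0, 0.01, 0], [0.06, 0, 0, 0.0045, 0], [0.06, 0, 0, 0, 0], [0.06, 0, 0, 0, 0], [0.06, 0, 0, 0, 0]]

```text
t: 3.43
tool_pos: [0.4669, 0.2868, 0.0061]
tool_rot: [-3.121, -0.35, -0.005]
force: [0.3, 0.5, 0.3]
width: 0.0603
```

>>> arm_command:
  series:
    - [[0.04, 0, 0, 0, 0], [0.04, 0, 0, 0, 0], [0.02, 0, 0, 0, 0], [0.02, 0, 0, 0, 0], [0.02, 0, 0, 0, 0], [0.02, 0, 0, 0, 0], [0.02, 0, 0, 0, 0], [0.02, 0, 0, 0, 0]]
  squeeze: 15

```text
t: 4.1
tool_pos: [0.4657, 0.2862, 0.0045]
tool_rot: [3.122, 0.351, 0.0]
force: [-0.8, 0.6, 2.0]
width: 0.0296
```

```bash
python3 - <<'E'
from h import *
go(tw(0,.12,.16))
E
```

```text
t 4.1 tcp [0.4657 0.2862 0.0045] yaw x 12.82 tilt 0.01 q [ 0.53  0.49  1.9  -0.    0.75  1.88] w 0.0296 F [-0.8  0.6  2. ]
tool shift mm [  13.8  346.3 -155.4]
```

>>> arm_command:
  series:
    - [[0.02, 0, 0, -0.01, 0], [0.02, 0, 0, -0.03, 0], [0.02, 0, 0, -0.035, 0], [0.02, 0, 0, -0.035, 0], [0.02, 0, 0.02, -0.03, 0], [0.02, 0, 0.03, -0.015, 0], [0.02, 0, 0.035, 0, 0], [0.02, 0, 0.035, 0, 0], [0.02, 0, 0.035, 0, 0], [0.02, 0, 0.025, 0, 0], [0.02, 0, 0.02, 0, 0], [0.02, 0, 0, 0, 0]]

```text
t: 5.1
tool_pos: [0.5107, 0.088, 0.16]
tool_rot: [3.121, 0.345, 0.001]
force: [0.1, 0.7, 0.0]
width: 0.0292
```

>>> arm_command:
  series:
    - [[0.02, 0, 0, 0, -7.1], [0.02, 0, 0, 0, -7.1], [0.02, 0, 0, 0, -7.1], [0.02, 0, 0, 0, -7.1], [0.02, 0, 0, 0, -7.1], [0.02, 0, 0, 0, -7.1], [0.02, 0, 0, 0, -7.1], [0.02, 0, 0, 0, -7.1], [0.02, 0, 0, 0, -7.1], [0.02, 0, 0, 0, -7.1], [0.02, 0, 0, 0, -7.1], [0.02, 0, 0, 0, -7.1]]

```text
t: 6.1
tool_pos: [0.5098, 0.0921, 0.1598]
tool_rot: [-2.052, -2.378, -0.001]
force: [0.8, 0.2, -0.6]
width: 0.0291
```

>>> arm_command:
  series:
    - [[0.02, 0, 0, 0, -5.1], [0.02, 0, 0, 0, 0], [0.02, 0, 0, 0, 0]]

```text
t: 6.35
tool_pos: [0.5099, 0.0918, 0.1597]
tool_rot: [1.955, 2.459, 0.0]
force: [-0.1, -0.2, -0.2]
width: 0.0294
```

```bash
python3 - <<'E'
from h import *
go(tw(0,.12,.16))
E
```

```text
t 6.35 tcp [0.5099 0.0918 0.1597] yaw x 103.02 tilt 0.02 q [ 0.16  0.27  1.78  0.    1.09 -0.07] w 0.0294 F [-0.1 -0.2 -0.2]
tool shift mm [-147.1   13.4   -0.3]
```

>>> arm_command:
  series:
    - [[0.02, -0.03, 0.003, 0, 0], [0.02, -0.03, 0.003, 0, 0], [0.02, -0.03, 0.003, 0, 0], [0.02, -0.03, 0.0024, 0, 0], [0.02, -0.02, 0.002, 0, 0], [0.02, -0.007, 0, 0.02, 0], [0.02, 0, 0, 0.03, 0], [0.02, 0, 0, 0.02, 0], [0.02, 0, 0, 0, 0], [0.02, 0, 0, 0, 0], [0.02, 0, 0, 0, 0]]

```text
t: 7.27
tool_pos: [0.5576, -0.0488, 0.0907]
tool_rot: [1.952, 2.459, 0.002]
force: [-0.0, -0.0, 0.6]
width: 0.0293
```

```bash
python3 - <<'E'
from h import *
go(tw(0,.12,.0555))
from plant import robot
c=robot.capture("scene");t=robot.capture("top");np.savez("scene1.npz",**c)
R=lambda a:cv2.resize(a,None,fx=5,fy=5,interpolation=cv2.INTER_CUBIC)
cv2.imwrite("pics/c1.png",np.hstack([R(c["pixels"][130:220,280:360]),R(t["pixels"][130:220,325:400])]))
E
```

```text
t 7.27 tcp [ 0.5576 -0.0488  0.0907] yaw x 103.09 tilt 0.13 q [-0.11  0.4   1.78 -0.    0.96 -0.34] w 0.0293 F [-0.  -0.   0.6]
tool shift mm [ 0.7 -1.4 35.2]
```

View pics/c1.png

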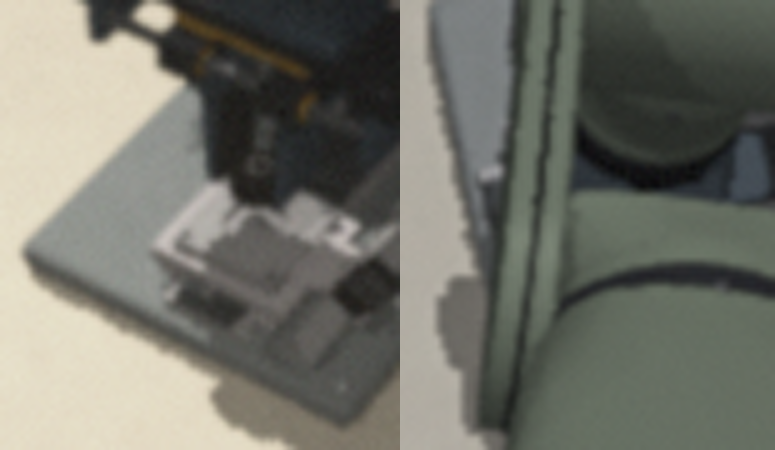

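>>> arm_command:
  series:
    - [[0.02, 0.0007, -0.0014, 0.015, 0], [0.02, 0, 0, 0.01, 0], [0.02, 0, 0, 0.004, 0], [0.02, 0, 0, 0.003, 0], [0.02, 0, 0, 0.001, 0], [0.02, 0, 0, 0, 0], [0.02, 0, 0, 0, 0]]

```text
t: 7.95
tool_pos: [0.555, -0.0487, 0.0578]
tool_rot: [1.953, 2.46, -0.0]
force: [-2.6, -0.2, 6.5]
width: 0.0295
```

```bash
python3 - <<'E'
from h import *
go(tw(0,.12,.0555))
E
```

```text
t 7.95 tcp [ 0.555  -0.0487  0.0578] yaw x 103.12 tilt 0.02 q [-0.11  0.44  1.82 -0.    0.89 -0.34] w 0.0295 F [-2.6 -0.2  6.5]
tool shift mm [-0.   1.2  2.3]
```

>>> arm_command:
  series:
    - [[0.02, 0, -0.001, -0.001, 0], [0.02, 0, 0, 0, 0], [0.02, 0, 0, 0.001, 0], [0.02, 0, 0, 0, 0], [0.02, 0, 0, 0, 0]]

```text
t: 8.37
tool_pos: [0.5546, -0.049, 0.0578]
tool_rot: [1.952, 2.46, 0.001]
force: [-1.8, -0.2, 8.1]
width: 0.0296
```

```bash
python3 - <<'E'
from h import *
go(tw(0,.12,.0555))
E
```

```text
t 8.37 tcp [ 0.5546 -0.049   0.0578] yaw x 103.13 tilt 0.09 q [-0.11  0.43  1.82 -0.    0.88 -0.34] w 0.0296 F [-1.8 -0.2  8.1]
tool shift mm [0.2 1.6 2.3]
```

>>> arm_command:
  series:
    - [[0.02, 0, 0.0013, 0, 0], [0.02, 0.0015, 0, 0, 0], [0.02, 0, 0, 0, 0], [0.02, 0, 0, 0, 0]]

```text
t: 8.7
tool_pos: [0.5545, -0.0482, 0.0577]
tool_rot: [1.951, 2.461, -0.003]
force: [-4.8, -4.1, 10.0]
width: 0.0294
```

>>> arm_command:
  series:
    - [[0.02, -0.0015, 0, 0, 0], [0.02, -0.0015, 0, 0, 0], [0.02, 0, 0, 0, 0], [0.02, 0, 0, 0, 0]]

```text
t: 9.03
tool_pos: [0.5549, -0.0499, 0.0577]
tool_rot: [-1.953, -2.46, 0.001]
force: [-4.1, 0.1, 10.9]
width: 0.0297
```

>>> arm_command:
  series:
    - [[0.02, 0, 0, -0.006, 0], [0.02, 0, 0, 0, 0], [0.02, 0, 0, 0, 0], [0.02, 0, 0, 0, 0]]

```text
t: 9.37
tool_pos: [0.5557, -0.05, 0.0622]
tool_rot: [1.953, 2.461, -0.0]
force: [-0.9, 0.3, -0.0]
width: 0.0293
```

```bash
python3 - <<'E'
from h import *
go(tw(0,.12,.0555))
from plant import robot
c=robot.capture("scene");np.savez("scene2.npz",**c)
I=c["pixels"]; I=np.clip(I.astype(float)*1.8+10,0,255).astype(np.uint8)
for p in [tw(0,.12,.054),tw(.017,.12,.054),tw(-.017,.12,.054),tw(0,.137,.054),tw(0,.103,.054),tw(-.031,.153,.054),tw(-.031,.087,.054)]: print(np.round(proj(c,p),1),end=' ')
cv2.imwrite("pics/c2.png",cv2.resize(I[150:205,300:365],None,fx=10,fy=10,interpolation=cv2.INTER_CUBIC))
E
```

```text
t 9.37 tcp [ 0.5557 -0.05    0.0622] yaw x 103.12 tilt 0.01 q [-0.11  0.43  1.81 -0.    0.9  -0.34] w 0.0293 F [-0.9  0.3 -0. ]
tool shift mm [1.4 0.8 6.7]
[331.1 174.8] [325.6 172.1] [336.5 177.4] [327.6 178.6] [334.5 170.9] [334.4 187.4] [347.7 172.1]
```

View pics/c2.png

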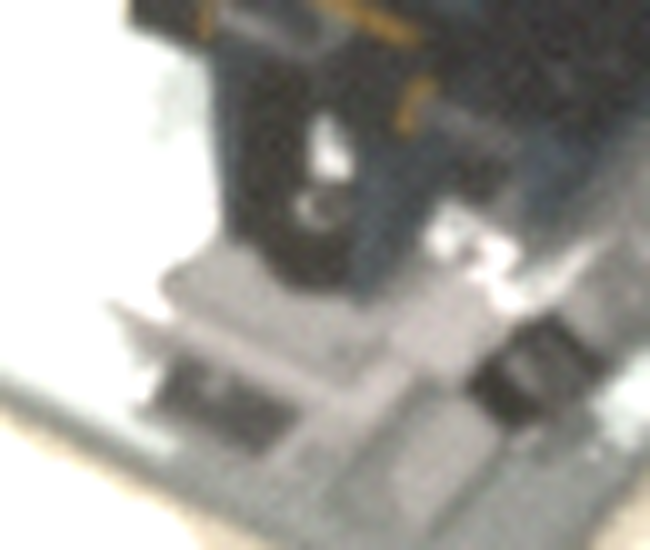

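```bash
python3 - <<'E'
from h import *
C=dict(np.load("scene2.npz"));I=C["pixels"].max(2).astype(int)
print(I[160:182,322:342])
print("expected px of ring if at tcp:",proj(C,[.5557,-.05,.0735]),proj(C,[.5557,-.05,.0622]))
for z in(.072,.0745):print(wt(plane(C,332.2,170.8,z)).round(4), wt([.5557,-.05,z]).round(4))
# recess rim in scene0: dark arc / print
S=dict(np.load("scene0.npz"));print(S["pixels"].max(2)[164:188,316:346])
E
```

```text
[[ 47  42  35  31  31  33  30  32  37  35  38  35  33  35  33  33  33  38
   57  60]
 [ 46  44  37  35  35  36  33  33  34  49  60  47  33  35  35  35  35  46
   66  59]
 [ 51  46  37  35  29  30  32  34  43  68  88  64  44  37  35  33  32  48
   66  57]
 [ 54  44  36  32  34  33  29  36  47  82  98  79  60  45  35  38  34  38
   48  48]
 [ 53  48  33  31  34  28  36  33  48  89 111  95  71  48  39  37  36  35
   38  40]
 [ 57  49  37  33  33  34  30  39  53  92 126 121  97  59  43  41  41  39
   39  38]
 [ 58  45  35  36  34  35  31  38  51  94 123 129 113  66  44  44  41  40
   38  39]
 [ 62  45  35  38  33  34  35  35  47  75  96 102  99  59  47  45  44  37
   38  41]
 [ 66  47  36  34  34  30  36  37  45  58  64  60  56  43  47  50  46  43
   39  41]
 [ 63  49  38  29  32  35  38  49  65  62  56  52  48  41  45  47  46  41
   41  36]
 [ 68  42  40  36  34  37  41  62  86  61  49  52  49  46  46  47  46  44
   37  40]
 [ 71  46  36  35  35  42  40  54  75  64  54  51  54  44  45  49  43  38
   40  39]
 [ 73  47  36  36  37  37  39  46  58  64  62  51  45  42  49  47  46  41
   43 
[... 3336 characters left out ...]
170 175 174 181 179 178
  175 179 175 176 174 181 193 199 200 199 198 199]
 [108 122 141 160 161 145 130 110 103 109 123 141 158 168 174 177 177 172
  172 175 172 160 162 185 197 199 199 199 198 201]
 [ 90  95 105 121 141 158 158 142 116 105 108 108 124 145 158 167 169 156
  152 158 155 128 137 170 186 193 198 198 200 201]
 [ 86  82  87  92 104 124 141 147 138 134 137 125 109 108 121 143 144 136
  129 139 124 107 117 129 147 170 185 194 198 203]
 [ 94  81  78  76  88 101 113 121 135 156 167 161 135 114 106 108 117 123
  121 119 102 113 137 135 125 124 145 172 183 185]
 [ 89  77  76  81  93 112 111 101 104 124 144 163 162 144 129 110 108 107
  103 100 107 138 173 170 134 105 107 120 133 139]]
```

```bash
python3 - <<'E'
from h import *
C=dict(np.load("scene2.npz"));P=cloud(C)
t=np.array([.5557,-.05,0]);d=np.array([-.68,.73,0])
for b in(.050,.054,.057):
  print(b,"bottom near edge",np.round(proj(C,t+d*.015+[0,0,b]),1),"top centre",np.round(proj(C,t+[0,0,b+.016]),1),"top near edge",np.round(proj(C,t+d*.015+[0,0,b+.016]),1))
print("tip corners",[np.round(proj(C,t+TX*a+TY*b+[0,0,.0622]),1).tolist() for a in(-.015,-.027,.015) for b in(.016,-.016)])
print("z mm of cloud\n",(P[164:184,324:340,2]*1000).round(0).astype(int))
E
```

```text
0.05 bottom near edge [331.3 179.7] top centre [331.8 171.4] top near edge [331.5 175.5]
0.054 bottom near edge [331.3 178.7] top centre [331.8 170.3] top near edge [331.6 174.4]
0.057 bottom near edge [331.4 177.9] top centre [331.9 169.5] top near edge [331.6 173.6]
tip corners [[333.3, 178.4], [339.8, 171.1], [337.2, 180.3], [343.7, 173.0], [323.6, 173.7], [330.2, 166.5]]
z mm of cloud
 [[101 100  93  88  88  79  75  74  20  23  22 116 123 122 144 147]
 [ 93  95  88  87  81  75  75  55  54  52  24 114 116 119 118 119]
 [ 90  93  87  83  75  74  67  54  55  52  54 108 112 114 114 115]
 [ 89  87  82  78  73  73  67  56  52  55  55 107 109 112 113 113]
 [ 83  82  78  74  70  73  74  74  72  74  71 103 108 106 109 108]
 [ 81  79  71  73  74  70  72  75  72  72  74 100 106 103 107 105]
 [ 78  76  72  72  73  74  74  69  72  72  73  95  96 101 104  97]
 [ 76  72  72  73  76  73  73  73  74  76  72  93  92  98  97  95]
 [ 68  67  73  74  76  73  72  74  71  74  74  88  90  94  95  91]
 [ 67  59  71  74  71  74  73  73  73  74  74  85  86  89  92  85]
 [ 63  46  67  68  75  74  74  76  73  73  74  82  85  88  83  79]
 [ 54  48  61  69  70  73  69  71  72  75  74  81  81  84  79  73]
 [ 50  54  56  62  67  67  68  71  69  67  69  73  83  79  73  73]
 [ 55  53  47  59  62  61  67  67  65  64  68  73  75  77  71  53]
 [ 56  51  55  48  62  58  64  59  64  63  65  68  71  71  52  50]
 [ 55  53  50  52  52  48  49  62  60  50  63  66  67  65  50  49]
 [ 54  53  52  57  51  52  51  49  52  54  51  61  53  51  50  55]
 [ 53  55  52  54  54  54  52  52  52  52  51  53  54  53  54  54]
 [ 53  53  53  55  53  52  53  54  53  53  54  54  53  53  51  49]
 [ 49  54  52  52  54  55  50  55  52  54  56  54  50  56  53  52]]
```

Picture c2: the puck is in the hand with its ring at scene px ≈ (332.0,170.2). Compared with the recess rim in the same camera, it sits ~2–3 mm towards the operator. I'll shift +x and retry.

>>> arm_command:
  series:
    - [[0.02, 0, 0.0022, 0, 0], [0.02, 0, 0, 0.0025, 0], [0.02, 0, 0, 0.002, 0], [0.02, 0, 0, 0.001, 0], [0.02, 0, 0, 0.001, 0], [0.02, 0, 0, 0, 0], [0.02, 0, 0, 0, 0]]

```text
t: 10.0
tool_pos: [0.5583, -0.0499, 0.057]
tool_rot: [1.952, 2.46, 0.0]
force: [-1.6, -0.9, 7.6]
width: 0.0297
```

```bash
python3 - <<'E'
from h import *
go(tw(0,.12,.0555))
from plant import robot
c=robot.capture("scene");np.savez("scene3.npz",**c)
P=cloud(c);m=P[166:180,324:335,2];print((m*1000).round().astype(int))
E
```

```text
t 10.0 tcp [ 0.5583 -0.0499  0.057 ] yaw x 103.13 tilt 0.09 q [-0.11  0.44  1.81 -0.    0.89 -0.34] w 0.0297 F [-1.6 -0.9  7.6]
tool shift mm [ 1.9 -1.8  1.5]
[[ 92  87  84  75  74  72  66  53  53  52 106]
 [ 86  80  76  74  69  68  61  54  52  54 105]
 [ 82  76  73  71  68  60  57  52  56  52 101]
 [ 78  72  71  66  67  65  70  67  65  66  97]
 [ 70  72  67  64  66  65  66  66  67  67  92]
 [ 72  67  67 909  71  69  66  67  66  68  89]
 [ 67  63  67  70  72  69  70  67  66  65  85]
 [ 61  56  67  70  68  68  67  69  70  69  86]
 [ 60  58  68  67  69  71  70  69  69  68  80]
 [ 55  57  65  68  68  69  71  67  71  68  77]
 [ 56  54  62  65  65  67  68  68  68  66  71]
 [ 55  53  58  59  60  64  65  64  59  61  71]
 [ 53  53  56  58  59  59  60  62  60  57  64]
 [ 52  55  52  52  55  56  60  58  56  55  63]]
```

>>> arm_command:
  series:
    - [[0.02, 0, 0, -0.003, 0], [0.02, -0.0015, 0, 0, 0], [0.02, 0, 0, 0.002, 0], [0.02, 0, 0, 0.001, 0], [0.02, 0, 0, 0.0005, 0], [0.02, 0, 0, 0, 0], [0.02, 0, 0, 0, 0]]

```text
t: 10.63
tool_pos: [0.5586, -0.0514, 0.0563]
tool_rot: [1.952, 2.46, 0.0]
force: [-1.1, -1.5, 7.7]
width: 0.0292
```

```bash
python3 - <<'E'
from h import *
go(tw(0,.12,.0555))
from plant import robot
c=robot.capture("scene");np.savez("scene4.npz",**c)
P=cloud(c);m=P[166:180,324:335,2];print((m*1000).round().astype(int))
E
```

```text
t 10.63 tcp [ 0.5586 -0.0514  0.0563] yaw x 103.14 tilt 0.09 q [-0.11  0.44  1.81 -0.    0.88 -0.34] w 0.0292 F [-1.1 -1.5  7.7]
tool shift mm [ 3.4 -1.8  0.8]
[[87 87 81 77 73 70 67 54 51 54 54]
 [86 82 77 75 70 65 59 56 56 56 54]
 [81 79 76 70 67 63 68 67 69 53 54]
 [78 74 72 65 65 68 67 65 68 66 94]
 [76 71 64 69 69 67 67 69 69 68 96]
 [67 66 69 68 67 66 68 68 69 69 86]
 [69 63 69 69 69 70 68 70 65 68 85]
 [62 54 65 68 71 68 69 65 70 67 80]
 [57 52 66 69 68 69 68 68 69 68 78]
 [55 48 62 66 67 70 68 68 69 66 75]
 [51 49 59 56 60 68 67 68 63 69 70]
 [53 53 52 59 62 63 62 63 61 62 66]
 [54 54 52 52 56 58 61 61 59 54 63]
 [52 55 51 51 53 54 53 56 56 54 57]]
```

Not in yet; the puck rests on the plate. The safest course is to set it down here, clear the view, measure its offset directly and nudge it.

>>> arm_command:
  series:
    - [[0.03, 0, 0, -0.0005, 0], [0.035, 0, 0, 0, 0], [0.044, 0, 0, 0, 0], [0.044, 0, 0, 0, 0], [0.044, 0, 0, 0, 0], [0.044, 0, 0, -0.015, 0], [0.044, 0, 0, -0.03, 0], [0.044, 0, 0, -0.03, 0], [0.044, 0.035, 0, -0.02, 0], [0.044, 0.035, 0, 0, 0], [0.044, 0.035, 0, 0, 0], [0.044, 0.035, 0, 0, 0]]

```text
t: 11.68
tool_pos: [0.5259, 0.0866, 0.1513]
tool_rot: [1.954, 2.459, 0.001]
force: [0.0, 0.7, -0.2]
width: 0.0446
```

```bash
python3 - <<'E'
from h import *
from plant import robot
go(tw(0,.12,.0555))
c=robot.capture("scene");np.savez("scene5.npz",**c);t=robot.capture("top");np.savez("top5.npz",**t)
R=lambda a:cv2.resize(a,None,fx=8,fy=8,interpolation=cv2.INTER_CUBIC)
cv2.imwrite("pics/c5.png",np.hstack([R(c["pixels"][150:205,305:355]),R(t["pixels"][140:195,340:390])]))
E
```

```text
t 11.68 tcp [0.5259 0.0866 0.1513] yaw x 103.06 tilt 0.04 q [ 0.14  0.3   1.76  0.    1.08 -0.09] w 0.0446 F [ 0.   0.7 -0.2]
tool shift mm [-138.4   -1.2   95.8]
```

View pics/c5.png

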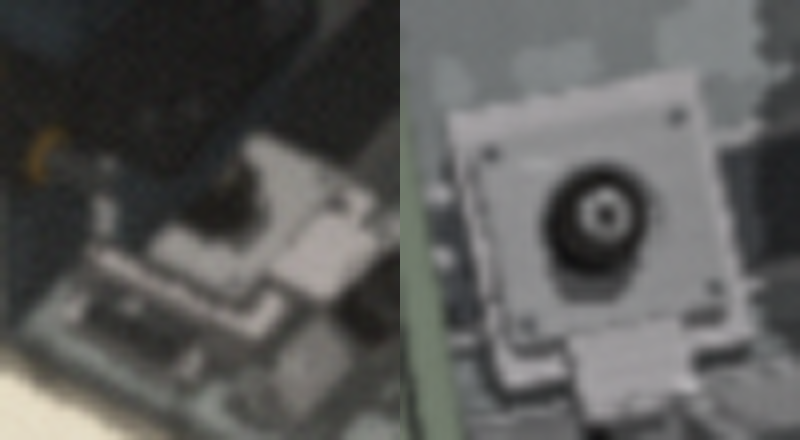

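```bash
python3 - <<'E'
from h import *
C=dict(np.load("top5.npz"));D=dict(np.load("top0.npz"));P=cloud(C);Q=wt(P)
m=(np.hypot(Q[...,0],Q[...,1]-.12)<.022)&(P[...,2]>.060)&(P[...,2]<.08)
print(m.sum(),np.median(P[m][:,2]),wt(P[m]).mean(0).round(4))
A=np.c_[Q[m][:,:2]-[0,.12],np.ones(m.sum())];sel=np.abs(Q[m][:,2]-np.median(Q[m][:,2]))<.003
print("plane tilt",np.linalg.lstsq(A[sel],Q[m][sel][:,2],rcond=None)[0])
v,u=np.mgrid[:400,:640];g=C["pixels"].max(2).astype(int);w=np.clip(g-55,0,None)*(np.hypot(u-365.3,v-166.5)<3.2)
ru,rv=(u*w).sum()/w.sum(),(v*w).sum()/w.sum();print("ring px",ru,rv)
for z in(.066,.070):print("ring at",z,wt(plane(C,ru,rv,z)).round(4))
# recess edge in top0: gradient darkness
d=D["pixels"].max(2).astype(int);print(d[156:180,354:378])
# expected rim projection
q=np.array([proj(D,tw(.017*np.cos(a),.12+.017*np.sin(a),.054)) for a in np.linspace(0,6.283,40)]);print("rim model",q.min(0),q.max(0))
# plate in both with same method
for X in(D,C):
  W=wt(cloud(X));k=(abs(W[...,2]-.054)<.004)&(abs(W[...,0])<.032)&(abs(W[...,1]-.12)<.036);print("plate z",np.median(W[k][:,2]))
E
```

```text
140 0.06766386906539845 [-0.0004  0.1217  0.0674]
plane tilt [-0.0244093   0.07665575  0.06751891]
ring px 365.27941176470586 166.1733746130031
ring at 0.066 [0.0014 0.1179 0.066 ]
ring at 0.07 [0.0007 0.1185 0.07  ]
[[153 154 149 149 148 147 146 145 144 143 145 144 143 144 143 145 144 145
  145 140 137 142 146 140]
 [147 144 144 144 145 145 146 145 145 145 146 146 147 146 146 146 146 147
  146 145 143 144 146 139]
 [146 144 145 146 147 146 148 147 149 150 150 149 149 148 147 145 146 146
  144 145 143 142 142 138]
 [147 147 148 148 148 149 149 148 144 142 143 142 143 144 144 145 144 145
  143 141 142 141 143 144]
 [148 147 148 149 149 149 141 128 115 105 103 101 108 114 126 138 144 144
  143 143 143 144 143 145]
 [147 148 149 147 144 135 122 108  97  93  96  95  97  99 100 118 136 146
  145 145 144 145 143 144]
 [147 148 147 146 135 118 120 130 133 134 135 136 135 129 109  98 116 136
  143 144 145 143 143 143]
 [145 146 147 143 124 119 135 143 147 147 147 146 146 145 133 109  95 115
  137 143 143 143 141 141]
 [146 149 145 137 128 134 143 146 146 145 145 144 145 145 143 131 107 109
 
[... 963 characters left out ...]
9 137 138 140 143 142 141 141 140 141 143 143
  144 142 142 141 141 137]
 [144 145 145 146 146 146 143 144 143 142 143 143 141 142 142 143 142 142
  143 141 141 141 140 130]
 [145 148 145 146 146 148 147 147 146 145 144 142 142 143 142 143 142 142
  144 142 143 143 144 136]
 [147 149 147 144 146 145 144 145 145 144 143 142 142 143 144 144 144 143
  144 143 145 144 142 138]
 [147 146 145 145 144 143 144 144 145 145 143 145 146 145 146 145 143 141
  140 140 140 133 121 110]
 [136 131 135 144 145 145 146 145 146 145 146 145 141 141 142 143 141 131
  133 134 128 106  93  91]]
rim model [356.83519186 160.76086108] [371.31887606 175.04262042]
plate z 0.05334332659799945
plate z 0.05366193471329617
```

```bash
python3 - <<'E'
from h import *
C=dict(np.load("top5.npz"));g=C["pixels"].max(2).astype(int)
print(g[156:180,354:376])
a=np.linspace(0,6.283,60)
for x,y in((.0015,.118),(.0015,.120),(.0015,.122)):
  for b in(.052,):
    q=np.array([proj(C,tw(x+.015*np.cos(t),y+.015*np.sin(t),z)) for t in a for z in(b,b+.016)]);T=q[1::2]
    print(x,y,"hull",q.min(0).round(1),q.max(0).round(1),"top",T.min(0).round(1),T.max(0).round(1),"ring",np.round(proj(C,tw(x,y,b+.016)),2))
Q=wt(cloud(C));print((Q[158:176,355:374,2]*1000).round().astype(int))
E
```

```text
[[149 149 147 146 144 144 144 142 141 142 140 141 141 140 140 141 142 142
  141 138 135 139]
 [143 141 141 140 142 141 141 142 141 142 144 142 142 144 141 142 143 143
  143 140 141 138]
 [141 141 141 142 142 143 143 145 144 147 146 145 145 146 144 143 143 141
  141 140 138 139]
 [144 146 148 148 147 148 145 144 144 141 138 136 137 141 142 142 142 141
  140 138 139 138]
 [145 154 157 159 157 151 143 130 121 107  98  92  98 109 124 135 141 141
  141 140 140 139]
 [145 148 151 150 150 143 126  99  75  61  48  47  54  69  88 110 131 140
  142 142 141 140]
 [143 143 143 145 140 123  93  61  43  34  32  29  33  40  56  78 108 132
  142 141 140 139]
 [142 144 145 142 124  91  58  39  32  41  58  80  73  49  40  55  85 113
  133 139 139 138]
 [142 143 144 135 105  62  38  32  49  80 106 132 125  89  52  44  69  97
  118 134 138 136]
 [143 143 142 128  86  46  32  35  74 121 113 103 106 107  78  44  58  93
  114 131 138 137]
 [142 144 141 114  71  35  32  39  77 121  97  59  71 107  89  49  58 103
  114 128 140 138]
 [142 143 138 102  54  29  31  38  74 119  98  61  68 107  90  50  58 101
  1
[... 1809 characters left out ...]
68 71 65 69 70 71 67 64 69 48 52 57 53]
 [50 51 55 64 66 69 68 71 66 69 68 65 65 67 65 65 49 54 52]
 [56 54 55 68 74 68 68 69 69 69 68 68 69 67 65 65 51 48 53]
 [50 55 58 68 68 67 69 72 70 72 68 69 64 65 65 68 50 53 56]
 [52 53 56 65 69 70 68 68 70 68 67 67 67 67 65 69 50 53 56]
 [50 54 58 65 68 68 72 70 69 73 68 67 68 65 68 67 51 52 50]
 [55 53 52 63 64 67 70 69 72 66 71 66 64 69 69 48 53 54 53]
 [54 54 55 59 62 69 70 74 73 69 68 68 66 66 68 49 53 55 53]
 [51 52 53 55 58 63 66 68 68 72 68 69 66 65 48 56 50 51 54]
 [54 52 48 50 52 60 60 60 69 69 70 65 54 49 52 54 52 53 55]
 [56 52 54 54 55 55 58 55 61 54 58 48 52 53 55 53 55 53 51]
 [54 55 53 53 54 54 56 50 57 53 51 51 57 55 54 58 56 52 57]]
```

The puck sits half in: its -y edge is down and its +y edge is on the rim (tilt ≈0.08). A gentle nudge towards -y with closed fingers should drop it.

>>> arm_command:
  series:
    - [[0.0, -0.03, 0, 0, 0], [0.0, -0.03, 0, 0, 0], [0.0, -0.03, 0, 0.02, 0], [0.0, 0, 0, 0.03, 0], [0.0, 0, 0, 0.03, 0], [0.0, 0, 0, 0.012, 0], [0.0, 0, 0, 0, 0], [0.0, 0, 0, 0, 0], [0.0, 0, 0, 0, 0]]

```text
t: 12.53
tool_pos: [0.5477, -0.0026, 0.0598]
tool_rot: [1.952, 2.459, 0.001]
force: [-1.2, -0.0, 0.5]
width: 0.0008
```

```bash
python3 - <<'E'
from h import *
go(tw(.0012,.152,.0595))
E
```

```text
t 12.53 tcp [ 0.5477 -0.0026  0.0598] yaw x 103.11 tilt 0.1 q [-0.03  0.42  1.84 -0.    0.88 -0.25] w 0.0008 F [-1.2 -0.   0.5]
tool shift mm [-14.6  -1.    0.3]
```

>>> arm_command:
  series:
    - [[0.0, -0.006, -0.001, 0, 0], [0.0, -0.005, 0, 0, 0], [0.0, -0.002, 0, 0, 0], [0.0, -0.001, 0, 0, 0], [0.0, -0.001, 0, 0, 0], [0.0, 0, 0, 0, 0], [0.0, 0, 0, 0, 0]]

```text
t: 13.12
tool_pos: [0.5492, -0.0171, 0.059]
tool_rot: [1.953, 2.461, -0.0]
force: [-0.6, 0.2, -0.0]
width: 0.0004
```

>>> arm_command:
  series:
    - [[0.0, -0.001, 0, 0, 0], [0.0, -0.001, 0, 0, 0], [0.0, 0, 0, 0, 0], [0.0, 0, 0, 0, 0]]

```text
t: 13.45
tool_pos: [0.5496, -0.019, 0.0589]
tool_rot: [1.953, 2.461, -0.0]
force: [-0.1, -0.1, -0.0]
width: 0.0003
```

```bash
python3 - <<'E'
from h import *
go(tw(.0012,.152,.0595))
from plant import robot
c=robot.capture("scene");P=cloud(c);print((P[162:182,322:342,2]*1000).round().astype(int))
E
```

```text
t 13.45 tcp [ 0.5496 -0.019   0.0589] yaw x 103.13 tilt 0.01 q [-0.06  0.43  1.84 -0.    0.88 -0.28] w 0.0003 F [-0.1 -0.1 -0. ]
tool shift mm [ 1.9  0.8 -0.6]
[[160 159 161 162 161 160 160 161 159 155 162 164 165 167 168 171 174 176
  179 178]
 [160 161 160 161 160 156 158 162 155 153 149 147 163 167 166 167 169 173
  175 176]
 [157 156 160 162 158 161 161 157 158 147 145 141 138 131 166 166 166 164
  171 172]
 [155 155 158 159 161 159 155 155 151 144 144 137 134  29  33  34 162  34
   34  36]
 [151 154 154 158 155 156 156 152 154 155 152 131  53  51  34  37  39  35
   37  35]
 [148 151 150 152 155 151 149 153 150 155 154 154 154  51  51  52  37  33
   36  36]
 [143 144 149 146 152 151 148 149 149 152 153 155 153 154 157  53  52  53
   34  36]
 [116 143 142 145 148 146 143 115 133 150 148 148 153 152 151 154 151  52
   52  54]
 [112 113 119 141 143 144 118 112 108 102  97 150 151 154 153 155 154 155
  152  54]
 [108 107 112 115 117 115 112 106 103  97  90  67  70 151 152 152 153 153
  154 909]
 [102 104 109 111 111 111 107 105  99  94  87  68  68  66  70 148 151 152
  153 156]
 [ 99 102 106 111 110 109 105 101  89  90  86 909  65  69  64  61  53 147
  151 151]
 [ 98  98 100 106 107 104 102  92  86  81  79  69  67  66  66  60  52  50
   53 149]
 [ 93  97  98  99 103 101  93  88  86  79  77  66  67  63  62  60  51  52
   53  54]
 [ 90  93  94  98 100  95  90  86  79  78  70  63  61  60  59  52  53  54
   53  54]
 [ 89  87  91  94  96  89  85  80  75  68  60  59  60  57  56  52  51  53
   53  54]
 [ 83  82  88  91  94  82  79  75  70  62  57  58  55  53  48  51  54  53
   50  52]
 [ 79  81  84  86  88  84  76  70  64  48  48  49  53  54  55  53  51  54
   53  52]
 [ 77  79  81  81  82  78  71  67  54  53  53  52  53  54  55  51  55  51
   55  52]
 [ 69  75  79  80  76  72  65  52  55  54  53  54  52  53  53  55  52  55
   51  53]]
```

>>> arm_command:
  series:
    - [[0.0, -0.001, 0, 0, 0], [0.0, -0.001, 0, 0, 0], [0.0, 0, 0, 0, 0], [0.0, 0, 0, 0, 0]]

```text
t: 13.83
tool_pos: [0.5503, -0.021, 0.059]
tool_rot: [1.953, 2.46, 0.001]
force: [0.2, 0.7, 0.9]
width: 0.0003
```

>>> arm_command:
  series:
    - [[0.0, -0.001, 0, 0, 0], [0.0, -0.001, 0, 0, 0], [0.0, 0, 0, 0, 0], [0.0, 0, 0, 0, 0]]

```text
t: 14.17
tool_pos: [0.5509, -0.0228, 0.0591]
tool_rot: [1.953, 2.46, 0.001]
force: [0.1, 2.6, 1.6]
width: 0.0005
```

```bash
python3 - <<'E'
from h import *
go(tw(.0012,.152,.0595))
from plant import robot
c=robot.capture("scene");P=cloud(c);print((P[169:182,328:342,2]*1000).round().astype(int))
E
```

```text
t 14.17 tcp [ 0.5509 -0.0228  0.0591] yaw x 103.12 tilt 0.05 q [-0.06  0.43  1.83  0.    0.88 -0.29] w 0.0005 F [0.1 2.6 1.6]
tool shift mm [ 5.8  0.4 -0.4]
[[143 117 113 106 102  98 149 152 149 155 155 153 154 157]
 [113 109 110 100  96  88  67  68 149 151 153 154 154 153]
 [113 107 101 909  91  89  66  67  66  63 146 148 151 155]
 [107 102  95  92  85  85  66  64  67  62  64 909 148 150]
 [103  99  91  92  81  78  64  65  62  65  64  55  54  55]
 [ 98  93  90  83  78  77  63  65  64  67  60  51  52  55]
 [ 94  89  81  80  71  64  65  62  62  60  54  54  50  53]
 [ 90  81  81  73  66  64  59  60  60  56  53  55  52  53]
 [ 84  78  75  71  63  57  57  57  54  48  53  53  52  52]
 [ 78  74  71  66  57  55  53  54  54  51  55  55  52  50]
 [ 71  69  64  52  49  53  51  53  53  52  53  54  54  52]
 [ 69  62  51  51  55  53  52  53  56  52  53  54  54  50]
 [ 66  54  55  54  54  52  52  51  53  52  53  58  49  52]]
```

>>> arm_command:
  series:
    - [[0.0, 0.005, 0, 0, 0], [0.0, 0.01, 0, -0.005, 0], [0.0, 0.02, 0, -0.03, 0], [0.0, 0.03, 0, -0.03, 0], [0.0, 0.035, 0, -0.03, 0], [0.03, 0.01, 0, 0, 0], [0.06, 0, 0, 0, 0]]

```text
t: 14.8
tool_pos: [0.5262, 0.0828, 0.1522]
tool_rot: [1.947, 2.463, 0.003]
force: [-0.2, 0.6, -1.4]
width: 0.0111
```

```bash
python3 - <<'E'
from h import *
from plant import robot
go(tw(-.102,.12,.056))
C=robot.capture("top");np.savez("top6.npz",**C);P=cloud(C);Q=wt(P);g=C["pixels"].max(2).astype(int)
print(g[158:176,354:376])
m=(np.hypot(Q[...,0],Q[...,1]-.12)<.022)&(P[...,2]>.060)&(P[...,2]<.08)
z=np.median(P[m][:,2]);sel=np.abs(Q[m][:,2]-z)<.004
A=np.c_[Q[m][:,:2]-[0,.12],np.ones(m.sum())]
print(m.sum(),z,np.linalg.lstsq(A[sel],Q[m][sel][:,2],rcond=None)[0])
E
```

```text
t 14.8 tcp [0.5262 0.0828 0.1522] yaw x 103.33 tilt 0.16 q [ 0.13  0.3   1.76  0.    1.08 -0.1 ] w 0.0111 F [-0.2  0.6 -1.4]
tool shift mm [-134.2 -103.4   95.9]
[[140 141 139 140 143 143 143 143 145 144 144 144 144 145 143 144 143 140
  142 140 140 139]
 [142 143 145 143 144 144 145 147 142 139 133 130 131 135 139 141 142 142
  140 139 138 138]
 [143 144 144 143 144 145 143 138 126 109  98  93  92  98 107 122 135 140
  141 141 139 139]
 [144 144 144 144 145 140 126 117  97  77  70  60  51  52  65  86 113 133
  140 142 141 139]
 [144 143 143 144 141 129 116 115  95  61  49  39  34  32  36  50  73 110
  133 138 139 139]
 [142 143 143 143 138 123 120 108  77  48  36  35  52  61  48  35  43  78
  110 127 136 138]
 [142 142 143 140 133 126 114  82  50  34  46  72  94 106  91  65  41  49
   84 119 135 137]
 [141 141 142 139 128 127 100  58  32  40  76 113 109  97 103 100  71  44
   68 111 133 138]
 [141 141 141 139 128 125  91  46  32  51  93 109  84  59  85 127 100  49
   56 104 131 138]
 [141 140 141 139 131 117  80  39  30  51  87 104  74  42  77 129 105  51
   50  97 129 140]
 [140 139 140 139 131 111  73  39  31  39  72 108  96  82  92 113  87  41
   53 106 133 140]
 [140 140 141 140 130 103  61  35  31  32  50  84 109 126 111  84  54  36
   66 113 134 138]
 [141 141 141 140 133 100  56  33  34  36  37  52  72  89  75  50  34  43
   85 125 137 137]
 [139 141 141 141 135 101  62  38  34  36  35  34  40  41  40  34  30  60
  107 133 140 138]
 [140 140 139 141 137 114  79  54  38  32  28  32  33  33  29  30  39  75
  122 139 141 139]
 [138 138 140 140 140 130  99  68  53  43  32  28  30  30  34  44  61  91
  127 140 140 138]
 [140 140 141 141 142 139 111  83  68  63  55  47  46  46  53  64  89 120
  137 140 138 136]
 [138 145 140 142 142 141 131 109  91  80  71  67  67  68  70  87 118 136
  139 139 137 136]]
137 0.06589114597049228 [0.03422893 0.01167099 0.06593256]
```

```bash
python3 - <<'E'
from h import *
D=dict(np.load("top0.npz"));
for n in("top5","top6"):
  C=dict(np.load(n+".npz"))
  G=[cv2.cvtColor(X["pixels"],cv2.COLOR_BGR2GRAY).astype(np.float32) for X in(D,C)]
  for (y0,y1,x0,x1) in((142,158,342,386),(180,192,345,385),(150,186,342,354),(150,186,376,390)):
    a=cv2.copyMakeBorder(G[1],0,0,0,0,0)[y0-4:y1+4,x0-4:x1+4];r=cv2.matchTemplate(cv2.resize(a,None,fx=8,fy=8,interpolation=cv2.INTER_CUBIC),cv2.resize(G[0][y0:y1,x0:x1],None,fx=8,fy=8,interpolation=cv2.INTER_CUBIC),cv2.TM_CCOEFF_NORMED)
    _,s,_,l=cv2.minMaxLoc(r);print(n,"shift px",l[0]/8-4,l[1]/8-4,round(s,3))
C=dict(np.load("top6.npz"));g=C["pixels"].max(2).astype(np.float32)
v,u=np.mgrid[:400,:640];w=np.clip(g-60,0,None)*(np.hypot(u-367,v-166.8)<3.9);print((u*w).sum()/w.sum(),(v*w).sum()/w.sum())
print(wt(plane(C,(u*w).sum()/w.sum(),(v*w).sum()/w.sum(),.066)))
cv2.imwrite("pics/c6.png",np.hstack([cv2.resize(X["pixels"][145:195,340:390],None,fx=8,fy=8,interpolation=cv2.INTER_CUBIC) for X in(D,C)]))
E
```

```text
top5 shift px 0.25 -0.125 0.908
top5 shift px 0.375 0.0 0.965
top5 shift px 0.625 0.0 0.875
top5 shift px 0.5 -0.125 0.982
top6 shift px 0.625 -0.25 0.906
top6 shift px 1.125 -0.25 0.925
top6 shift px 1.125 -0.25 0.726
top6 shift px 1.0 -0.25 0.976
367.11786786786786 166.77627627627626
[-0.0008389   0.11406993  0.066     ]
```

View pics/c6.png

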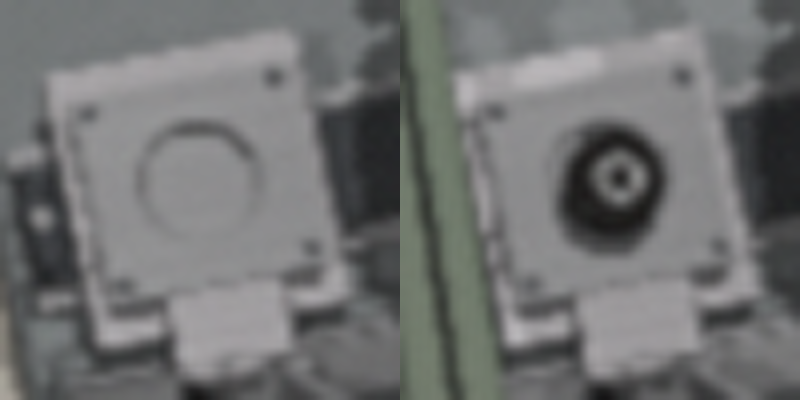

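Picture c6: the puck is seated low against the -y/-x side of the recess. Its top is 12.4 mm above the plate by depth, so it is seated, with the visible gap at the upper left. The stage moved ~1 px, within its play. Now to the grip.

>>> arm_command:
  series:
    - [[0.075, 0, -0.034, 0, 0], [0.075, 0, -0.034, 0, 0], [0.075, 0, -0.034, 0, 0], [0.075, 0, 0, 0, 7.1], [0.075, 0, 0, 0, 7.1], [0.075, 0, 0, 0, 7.1], [0.075, 0, 0, 0, 7.1], [0.075, 0, 0, 0, 7.1], [0.075, 0, 0, 0, 7.1], [0.075, 0, 0, 0, 7.1], [0.075, 0, 0, 0, 7.1], [0.075, 0, 0, 0, 7.1]]

```text
t: 15.85
tool_pos: [0.4259, 0.0559, 0.1489]
tool_rot: [2.963, 1.044, -0.007]
force: [-0.2, -0.8, 0.5]
width: 0.0749
```

>>> arm_command:
  series:
    - [[0.075, 0, 0, 0, 7.1], [0.075, 0, 0, 0, 7.1], [0.075, 0, 0, 0, 7.1], [0.075, 0, 0, 0, 4.9], [0.075, 0, 0, 0, 0], [0.075, 0, 0, 0, 0], [0.075, 0, 0, 0, 0]]

```text
t: 16.43
tool_pos: [0.4266, 0.0566, 0.1497]
tool_rot: [3.121, 0.358, -0.003]
force: [-0.4, 1.0, -0.1]
width: 0.0747
```

```bash
python3 - <<'E'
from h import *
go(tw(-.101,.1185,.056))
E
```

```text
t 16.43 tcp [0.4266 0.0566 0.1497] yaw x 13.09 tilt 0.11 q [ 0.11  0.15  1.97 -0.    1.02  1.45] w 0.0747 F [-0.4  1.  -0.1]
tool shift mm [  1.5 133.2  93.8]
```

>>> arm_command:
  series:
    - [[0.075, 0, 0.035, 0, 0], [0.075, 0, 0.035, 0, 0], [0.075, 0.001, 0.035, 0, 0], [0.075, 0, 0.028, 0, 0], [0.075, 0, 0, 0.03, 0], [0.075, 0, 0, 0.03, 0], [0.075, 0, 0, 0.025, 0], [0.075, 0, 0, 0.008, 0], [0.075, 0, 0, 0, 0], [0.075, 0, 0, 0, 0], [0.075, 0, 0, 0, 0]]

```text
t: 17.35
tool_pos: [0.4594, -0.0723, 0.0588]
tool_rot: [3.12, 0.357, 0.004]
force: [-1.0, 0.1, 0.9]
width: 0.0748
```

```bash
python3 - <<'E'
from h import *
from plant import robot
go(tw(-.101,.1185,.056))
c=robot.capture("scene");np.savez("scene7.npz",**c)
I=np.clip(c["pixels"].astype(float)*1.6+10,0,255).astype(np.uint8)
cv2.imwrite("pics/c7.png",cv2.resize(I[130:220,300:410],None,fx=6,fy=6,interpolation=cv2.INTER_CUBIC))
E
```

```text
t 17.35 tcp [ 0.4594 -0.0723  0.0588] yaw x 13.06 tilt 0.17 q [-0.18  0.31  2.03 -0.    0.8   1.16] w 0.0748 F [-1.   0.1  0.9]
tool shift mm [-1.4  0.3  2.8]
```

View pics/c7.png

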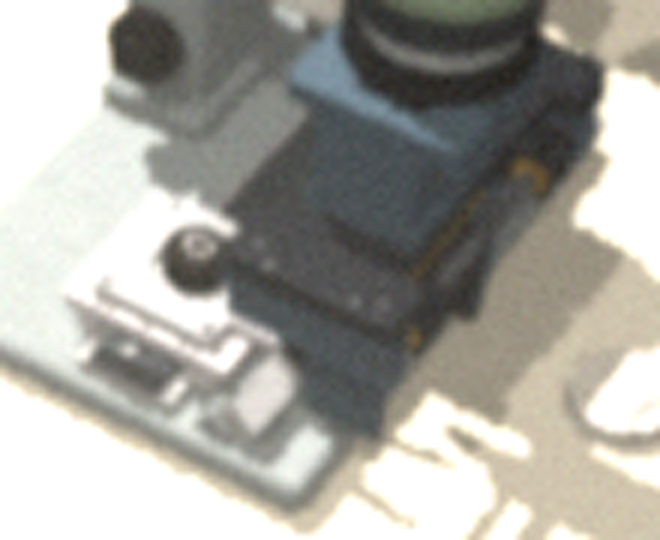

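Picture c7: the gripper straddles the grip, and the seated puck shows at (197,258). I'll trim the position and squeeze.

>>> arm_command:
  series:
    - [[0.075, -0.0014, 0, 0.0025, 0], [0.06, 0, 0, 0, 0], [0.05, 0, 0, 0, 0], [0.045, 0, 0, 0, 0], [0.04, 0, 0, 0, 0], [0.02, 0, 0, 0, 0], [0.02, 0, 0, 0, 0], [0.02, 0, 0, 0, 0], [0.02, 0, 0, 0, 0], [0.02, 0, 0, 0, 0]]
  squeeze: 20

```text
t: 18.23
tool_pos: [0.4566, -0.0724, 0.0556]
tool_rot: [-3.121, -0.356, 0.0]
force: [-1.9, -0.3, 5.6]
width: 0.0312
```

```bash
python3 - <<'E'
from h import *
go(tw(-.101,0,.056))
E
```

```text
t 18.23 tcp [ 0.4566 -0.0724  0.0556] yaw x 13.0 tilt 0.01 q [-0.18  0.32  2.04  0.    0.79  1.16] w 0.0312 F [-1.9 -0.3  5.6]
tool shift mm [  1.7 119.4  -0.5]
```

>>> arm_command:
  series:
    - [[0.02, 0, 0, 0, 0], [0.02, 0, 0, 0, 0], [0.02, 0, 0, 0, 0]]

```text
t: 18.48
tool_pos: [0.4565, -0.0723, 0.0555]
tool_rot: [-3.121, -0.356, 0.0]
force: [-1.3, -0.7, 5.1]
width: 0.0309
```

```bash
python3 - <<'E'
from h import *
from plant import robot
go(tw(-.101,0,.056))
c=robot.capture("scene")
I=np.clip(c["pixels"].astype(float)*1.6+10,0,255).astype(np.uint8)
cv2.imwrite("pics/c8.png",cv2.resize(I[130:220,300:410],None,fx=6,fy=6,interpolation=cv2.INTER_CUBIC))
E
```

```text
t 18.48 tcp [ 0.4565 -0.0723  0.0555] yaw x 13.0 tilt 0.02 q [-0.18  0.32  2.04  0.    0.79  1.16] w 0.0309 F [-1.3 -0.7  5.1]
tool shift mm [  1.7 119.4  -0.5]
```

View pics/c8.png

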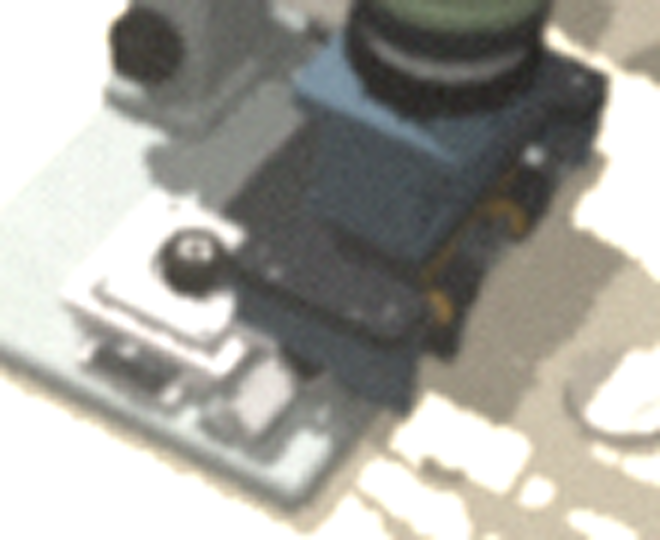

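>>> arm_command:
  series:
    - [[0.02, 0, 0.002, 0, 0], [0.02, 0, 0.002, 0, 0], [0.02, 0, 0.002, 0, 0], [0.02, 0, 0.002, 0, 0], [0.02, 0, 0, 0, 0], [0.02, 0, 0, 0, 0]]

```text
t: 19.03
tool_pos: [0.4583, -0.0799, 0.0556]
tool_rot: [-3.121, -0.355, 0.0]
force: [-1.5, 0.6, 6.4]
width: 0.0308
```

```bash
python3 - <<'E'
from h import *
from plant import robot
go(tw(-.101,0,.056))
C=robot.capture("scene")
G=[cv2.cvtColor(X["pixels"],cv2.COLOR_BGR2GRAY).astype(np.float32) for X in(np.load("scene7.npz"),C)]
a=G[1][160:200,305:360];r=cv2.matchTemplate(cv2.resize(a,None,fx=8,fy=8,interpolation=cv2.INTER_CUBIC),cv2.resize(G[0][166:190,314:338],None,fx=8,fy=8,interpolation=cv2.INTER_CUBIC),cv2.TM_CCOEFF_NORMED)
_,s,_,l=cv2.minMaxLoc(r);print("stage shift px",l[0]/8-9,l[1]/8-6,s)
E
```

```text
t 19.03 tcp [ 0.4583 -0.0799  0.0556] yaw x 12.99 tilt 0.04 q [-0.2   0.32  2.03  0.    0.79  1.15] w 0.0308 F [-1.5  0.6  6.4]
tool shift mm [  1.7 111.6  -0.5]
stage shift px 1.125 -1.375 0.9818801283836365
```

Stage is free and follows (about 6–8 mm, force ~1 N). I'll carry on.

>>> arm_command:
  series:
    - [[0.02, 0, 0.006, 0, 0], [0.02, 0, 0.008, 0, 0], [0.02, 0, 0.008, 0, 0], [0.02, 0, 0.008, 0, 0], [0.02, 0, 0.008, 0, 0], [0.02, 0, 0.006, 0, 0], [0.02, 0, 0.004, 0, 0], [0.02, 0, 0, 0, 0], [0.02, 0, 0, 0, 0]]

```text
t: 19.83
tool_pos: [0.4692, -0.1271, 0.0556]
tool_rot: [-3.121, -0.355, 0.0]
force: [-2.2, -0.9, 6.3]
width: 0.0309
```

```bash
python3 - <<'E'
from h import *
go(tw(-.1025,0,.056))
E
```

```text
t 19.83 tcp [ 0.4692 -0.1271  0.0556] yaw x 12.99 tilt 0.01 q [-0.29  0.35  1.98  0.    0.81  1.06] w 0.0309 F [-2.2 -0.9  6.3]
tool shift mm [ 0.2 63.2 -0.4]
```

>>> arm_command:
  series:
    - [[0.02, 0, 0.006, 0, 0], [0.02, 0, 0.008, 0, 0], [0.02, 0, 0.008, 0, 0], [0.02, 0, 0.008, 0, 0], [0.02, 0, 0.008, 0, 0], [0.02, 0, 0.006, 0, 0], [0.02, 0, 0.004, 0, 0], [0.02, 0, 0, 0, 0], [0.02, 0, 0, 0, 0]]

```text
t: 20.58
tool_pos: [0.48, -0.1739, 0.0556]
tool_rot: [-3.121, -0.355, 0.0]
force: [-2.1, 0.0, 5.8]
width: 0.031
```

```bash
python3 - <<'E'
from h import *
from plant import robot
go(tw(-.1025,0,.056))
for n in("scene","top"):
  C=robot.capture(n);np.savez(n+"9.npz",**C);Q=wt(cloud(C));Z=C["z_map"]>0
  for x0,x1 in((-.03,-.02),(-.03,.03)):
    m=Z&(abs(Q[...,2]-.0535)<.004)&(Q[...,0]>x0)&(Q[...,0]<x1)&(Q[...,1]<.1)&(Q[...,1]>-.1)
    print(n,m.sum(),np.percentile(Q[m][:,1],[1,50,99]).round(4))
E
```

```text
t 20.58 tcp [ 0.48   -0.1739  0.0556] yaw x 12.99 tilt 0.01 q [-0.37  0.38  1.93  0.    0.83  0.97] w 0.031 F [-2.1  0.   5.8]
tool shift mm [ 0.2 15.2 -0.4]
scene 35 [0.0051 0.0272 0.0472]
scene 249 [-0.0188  0.0272  0.0486]
top 59 [0.0159 0.0328 0.0481]
top 283 [0.0159 0.0347 0.048 ]
```

Plate's left edge at +48 mm gives s ≈ 0.1045, and the tool gives 0.1048; they agree. Last 16 mm now.

>>> arm_command:
  series:
    - [[0.02, 0, 0.005, 0, 0], [0.02, 0, 0.005, 0, 0], [0.02, 0, 0.004, 0, 0], [0.02, 0, 0.0015, 0, 0], [0.02, 0, 0, 0, 0], [0.02, 0, 0, 0, 0], [0.02, 0, 0, 0, 0]]

```text
t: 21.27
tool_pos: [0.4834, -0.1887, 0.0556]
tool_rot: [-3.121, -0.356, 0.0]
force: [-1.6, 0.9, 5.4]
width: 0.0313
```

```bash
python3 - <<'E'
from h import *
from plant import robot
go(tw(-.1025,0,.056))
for n in("scene","top"):
  C=robot.capture(n);Q=wt(cloud(C));Z=C["z_map"]>0
  m=Z&(abs(Q[...,2]-.0535)<.004)&(Q[...,0]>-.03)&(Q[...,0]<.03)&(Q[...,1]<.1)&(Q[...,1]>-.1)
  print(n,m.sum(),np.percentile(Q[m][:,1],[1,50,99]).round(4))
E
```

```text
t 21.27 tcp [ 0.4834 -0.1887  0.0556] yaw x 13.0 tilt 0.03 q [-0.39  0.39  1.91  0.    0.84  0.95] w 0.0313 F [-1.6  0.9  5.4]
tool shift mm [ 0.1 -0.  -0.4]
scene 235 [-0.0331  0.0124  0.0337]
top 181 [0.0152 0.0244 0.0364]
```

>>> arm_command:
  series:
    - [[0.02, 0, 0.001, 0, 0], [0.02, 0, 0, 0, 0], [0.036, 0, 0, 0, 0], [0.04, 0, 0, 0, 0], [0.044, 0, 0, 0, 0], [0.05, 0, 0, 0, 0], [0.056, 0, 0, 0, 0], [0.062, 0, 0, 0, 0], [0.062, 0, 0, 0, 0], [0.062, 0, 0, 0, 0]]

```text
t: 22.2
tool_pos: [0.4835, -0.1895, 0.0549]
tool_rot: [-3.121, -0.356, 0.001]
force: [-0.7, 0.2, 0.0]
width: 0.0618
```

>>> arm_command:
  series:
    - [[0.07, -0.002, 0, 0, 0], [0.07, -0.02, 0, -0.02, 0], [0.07, -0.035, 0, -0.02, 0], [0.07, -0.035, 0, 0, 0], [0.07, -0.02, -0.03, 0, 0], [0.07, 0, -0.04, 0, 0], [0.07, 0, -0.04, 0, 0], [0.07, 0, -0.04, 0, 0], [0.07, 0, -0.04, 0, 0], [0.07, 0, 0, 0, 0]]

```text
t: 23.03
tool_pos: [0.3285, -0.0248, 0.0948]
tool_rot: [-3.117, -0.367, 0.004]
force: [-0.5, -0.9, 0.3]
width: 0.07
```

```bash
python3 - <<'E'
from h import *
from plant import robot
go(tw(-.1025,0,.056))
A={}
for n in("scene","top"):
  C=robot.capture(n);A[n]=C;np.savez(n+"10.npz",**C);Q=wt(cloud(C));Z=C["z_map"]>0
  m=Z&(abs(Q[...,2]-.0535)<.004)&(Q[...,0]>-.03)&(Q[...,0]<.03)&(Q[...,1]<.1)&(Q[...,1]>-.1)
  print(n,m.sum(),np.percentile(Q[m][:,1],[1,50,99]).round(4))
  for nm,S,dy in(("start",np.load(n+"0.npz"),.12),("now",C,0)):
    W=wt(cloud(S));m=(S["z_map"]>0)&(W[...,2]>.064)&(W[...,2]<.1)&(W[...,0]<-.06)&(W[...,0]>-.1)&(abs(W[...,1]-dy)<.05)
    print(" grip y",nm,m.sum(),np.percentile(W[m][:,1],[2,50,98]).round(4))
c=A["scene"];t=A["top"]
R=lambda a:np.clip(cv2.resize(a,None,fx=6,fy=6,interpolation=cv2.INTER_CUBIC).astype(float)*1.5,0,255)
cv2.imwrite("pics/c10.png",np.hstack([R(c["pixels"][115:200,325:395]),R(t["pixels"][145:230,400:463])]))
E
```

```text
t 23.03 tcp [ 0.3285 -0.0248  0.0948] yaw x 13.43 tilt 0.22 q [-0.11  0.07  2.25  0.    0.83  1.22] w 0.07 F [-0.5 -0.9  0.3]
tool shift mm [112.9 195.5  37.9]
scene 270 [-0.0341  0.0095  0.0344]
 grip y start 114 [0.0942 0.1318 0.1389]
 grip y now 105 [-0.0241  0.0121  0.0193]
top 187 [0.0152 0.0244 0.0333]
 grip y start 95 [0.0937 0.1306 0.138 ]
 grip y now 109 [-0.0252  0.0114  0.0188][ WARN:0@4.014] global loadsave.cpp:1063 imwrite_ Unsupported depth image for selected encoder is fallbacked to CV_8U.
```

View pics/c10.png

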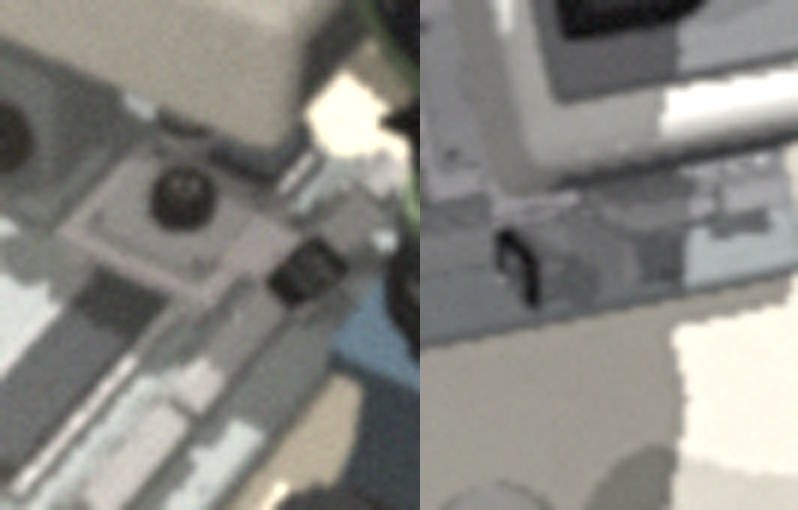

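Picture c10: the puck is in the recess under the lens at scene crop (185,190). The stage travelled ≈119.4 mm. The lever stands as far from the post as at the start (≈44 mm), so the latch is down. Last I'll check the puck's height and that the other pieces haven't moved, then hand in if good.

```bash
python3 - <<'E'
from h import *
from plant import robot
C=robot.capture("scene");W=wt(cloud(C))
m=(np.hypot(W[...,0]+.001,W[...,1])<.018)&(W[...,2]>.060)&(W[...,2]<.075);z=np.median(W[m][:,2])
sel=abs(W[m][:,2]-z)<.003;print(m.sum(),z,W[m].mean(0).round(4),np.linalg.lstsq(np.c_[W[m][sel][:,:2],np.ones(sel.sum())],W[m][sel][:,2],rcond=None)[0].round(3))
D=dict(np.load("scene0.npz"));T0,T=np.load("top0.npz")["pixels"],robot.capture("top")["pixels"]
print("T puck diff",np.abs(C["pixels"][300:322,270:295].astype(int)-D["pixels"][300:322,270:295]).mean(),"ref diff",np.abs(C["pixels"][185:207,393:417].astype(int)-D["pixels"][185:207,393:417]).mean())
go(tw(0,0,.2))
ok=.063<z<.0672
print(ok)
if ok: print(robot.hand_in())
E
```

```text
76 0.06476603126746705 [-0.0028  0.0009  0.0645] [0.019 0.004 0.065]
T puck diff 1.5606060606060606 ref diff 102.1489898989899
t 23.23 tcp [ 0.3324 -0.0304  0.0952] yaw x 13.02 tilt 0.06 q [-0.13  0.07  2.24 -0.    0.83  1.22] w 0.0704 F [-0.4  0.4  0.1]
tool shift mm [ 214.2  188.1 -104.4]
True
the job is handed in; nothing more can be done
None
```

The job is handed in. The ring-section specimen sits in the stage's recess, the stage is at the lens notch, and the latch is down as far as the images show. I got no verdict back.

**What I did**
- I picked up the ring-section puck and placed it in the recess. The first placing left it with one edge on the rim, so I set it down, measured again and nudged it in with closed fingers.
- The moves cannot tilt the tool, so I squeezed the grip from straight above with the tool about 102 mm before the recess axis (tester -x). That was meant to keep the gripper's body about 5 mm clear of the head, and the wrist force stayed at 11 N or less at every reading.
- I slid the stage along, opened the jaws and backed away. The run took about 23 s.

**Last checks**
- **Stage travel:** 119.2–119.7 mm from most readings of both cameras; the lever edge alone gave 118.3–118.9 mm.
- **Latch:** the lever stood 43.4–44 mm from the post, against 44.3–44.7 mm at the start, so I judged it down. I did not test the lock by pushing.
- **Specimen:** its top is about 12 mm proud of the plate and flat within noise (0.02 rad). It lies about 3 mm from the lens axis and off-centre in the recess, against its wall. One image reading put that offset at about 3.5 mm, though the recess allows at most 2 mm for a seated puck.
- **Other specimen:** its image is unchanged.

**Checks that disagreed or failed**
- **Squeezed grip width:** it read 31 mm instead of the expected 34 mm, probably because I gripped on the edge of the pads.
- **Reference block:** the image comparison failed with a large difference, most likely because the arm was in front of it. Nothing was commanded near the block, and the top view still showed it in about its place, but its position is not confirmed by measurement.

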